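Finish the valve crib crosswise

ROBOT

A 6-joint arm with a two-finger parallel gripper is mounted at the origin on the work surface. World frame = base frame: x ahead of the robot, y to its left, z up, the work surface at z = 0. Lengths are in mm, angles in rad, forces in N, time in s.
With the tool pointing down it reaches from about 350 to 950 mm from the base axis. Payload 17.4 kg.
Tool frame: the origin (TCP) lies at the very end of the fingers, on their centre line; the grasp point (between the pads) lies 19 mm behind it; x points along the fingers, y is the direction in which the jaws open and shut, and the axes are right-handed (so a half turn about x gives the same grasp; the last joint's range is limited). The gripper opens to 93 mm and grips with 3 to 60 N. Pads are 15 mm wide; open, the fingers measure 128 mm over their backs; the gripper's body (75 mm by 188 mm) begins 65 mm behind the grasp point.
Start: joints at [1.2, 0.116, 1.442, -0, 1.584, -0.038], TCP at [220.524, 637.967, 218.646] pointing down, gripper open.
Joint ranges: [-2.83, 2.83], [-0.83, 2.19], [0.07, 2.5], [-1.14, 4.28], [0.01, 3], [-2.97, 2.97]. Speed limits (rad/s): [1.89, 1.89, 2.22, 3.14, 3.14, 3.14].

INTERFACE

Orientations are given as a unit quaternion [w, x, y, z].
In Python, from workcell import observe, cams, hand_in gives the robot as it stands.
- The arm moves only by the tool drive_tool, never from a script. Its argument "moves" is a list that holds one entry, the list of rows, each a list of 5 numbers: the opening, from -1 (shut) to 1 (fully open), then the shift along the tool's x, y, z in cm, then the turn about the tool's x in degrees. A call has exactly 10 rows; each row is the pose to reach, as a shift and turn from the pose commanded when the call began, along the tool's axes at that moment; what a row does not reach only later rows make up. A row lasts 1/8 s, in which the tool goes at most 62.5 mm and 10.7 degrees, less where a joint would pass 70% of its speed; a pose out of reach is approached as far as the arm can. A call with a gripper value outside its range is refused whole. The fingers move at their own pace and stop on an object; "squeeze" is the grip in N (left out, the last holds). Time passes only in rows, so rows that repeat a pose let the fingers close, or fill a call up. It gives the time, the measured TCP pose, the force and the opening at its end, in the units of the state.
- observe(): the state, without advancing time (a new reading comes with each control period).
- cams.get_image(name): name is "scene" or "side" or "wrist"; returns the picture (480x640x3 uint8, blue, green, red); there is no depth.
- cams.camera_info(name): a dict with "fx", "fy", "cx", "cy" (pixels), "pose" (4x4, takes a point from camera to world coordinates); the wrist camera has in their place "tool_from_camera" (4x4, takes a point from camera to tool coordinates, whose origin is the TCP and whose axes are the tool frame's). Camera axes: x right, y up, looking along -z (the intrinsics and any distortion apply to the point x, -y, -z); pixel columns grow to the right and rows downward; lengths in mm; the calibration is good to about 2 mm. A picture is of the moment at which its call begins: read the wrist's pose just before it. camera_info takes no time and is no camera call.
- hand_in(): hands the job in, once; it reports no verdict.
The state is a dict: "clock": time; "qpos": joint angles; "joint_vel": joint speeds; "effort": joint torques, N m; "eef_pos": TCP position; "tool_rot": TCP orientation; "contact_force": force on the tool from outside, world axes, zero at the start; "wrist_torque": the same for the moment, N m; "opening": opening from 0.0 (shut) to 1.0 (fully open).
Only numpy, scipy, OpenCV 4.12 (cv2) and the standard library are available. Lean on these libraries where they do the work, as an engineer would, in place of code of your own. Each camera call takes 0.05 s, during which the arm holds its last target.

TASK

Finish the wooden crib that the next valve will be rested on. Lay the two narrow full-length slats flat across the two screwed-down runners, one at each end, so that seen from above they are flush with the runners' ends and outer sides; then lay the wide slat flat across those two, along the middle of the crib the same way as the runners, with its ends flush too. Set each slat down rather than dropping it, let go, and leave the short offcut and everything else on the bench where it is.

Things in the scene. Friction and masses are not known exactly. Their poses are not given: they have to be found in the camera images.
- foot_top (a point): Crib foot, fixed to the bench: two parallel oak runners, each 180 long, 30 wide, their tops 30 above the bench, outer faces 180 apart (runner centre lines at y = +75 and -75), so the outline is a 180 x 180 square; a 6 high plywood web lies between them. This point is the centre of the square at the height of the runner tops; its x axis runs along the runners, y across them, z up. It does not move during the job.
- narrow_a_center (a point): Narrow oak slat, loose, 180 long (x axis) x 30 wide (y axis) x 24 high (z axis, up), about 90 g, lying flat on the bench. The point is its middle, 12 above its underside. It is the same as the other narrow slat; either may take either end of the crib.
- narrow_b_center (a point): The other narrow oak slat: 180 long (x axis) x 30 wide (y axis) x 24 high (z axis, up), about 90 g, loose, lying flat on the bench. The point is its middle, 12 above its underside.
- wide_center (a point): Wide oak slat, loose, 180 long (x axis) x 52 wide (y axis) x 24 high (z axis, up), about 160 g, lying flat on the bench. The point is its middle, 12 above its underside. It is the top layer.
- offcut_center (a point): Bystander: short oak offcut, 85 long (x axis) x 30 wide x 24 high, lying flat on the bench. The point is its middle, 12 above its underside. Too short for the crib; leave it.
- valve_cap: Bystander: grey cast valve cap, round with six lugs, 72 across, 38 high. Origin at the centre of its underside.
- gauge: Bystander: bronze pressure gauge lying on its back, case 64 in diameter and 27 high with a stem reaching 62 out to its own -x. Origin at the centre of the case's underside.
- pin_puller: Bystander: white nylon pin puller tool, T handle at its own -x and hook at +x, about 140 long, 62 wide at the handle, 14 high. Origin on its underside near the middle.
- spanner: Bystander: flat steel spanner about 160 long, lying along its x axis at the left of the bench. Origin on its underside at the middle.
- grease_tin: Bystander: closed aluminium tin, 60 in diameter, 50 high, at the right of the bench. Origin at the centre of its underside.
Things that resemble listed ones, but are neither listed nor needed, are in the scene too. What is shaped like the part that bears narrow_b_center but white is not meant.

How it is judged:
By the outcome, as a careful person would: the job done as asked, in the order asked, and still so for the second after the job is handed in, with the robot touching nothing.
It also fails if it takes over 64 s, if anything falls off the work surface, if the arm or the gripper's body presses on something with over 40 N, if the wrist force passes 120 N, or if a joint passes its speed limit or range.

## Working session

There is one attempt and no reset: what is moved stays moved. The work goes in short steps, Python scripts to look and compute and a tool call to move; the robot and the scene stay as the last step left them, time stands still between calls to the robot, and variables do not carry over. Pictures are saved under pics/ and viewed, and the job is handed in when it is done.

Besides the shell and the picture viewer there is one more tool, called after "Emit:" as name([rows], argument=value, ...), one row to a line, values as JSON. drive_tool: Moves the arm, as the interface text tells. Its arguments: {"type":"object","properties":{"moves":{"type":"array","items":{"type":"array","items":{"type":"array","items":{"type":"number"}}}},"squeeze":{"type":"number"}},"required":["moves"]}

```bash
ls; mkdir -p pics; python3 - <<'E'
from workcell import observe,cams
import cv2
print(observe())
for n in("scene","side","wrist"):
    print(n,cams.camera_info(n)); cv2.imwrite(f"pics/{n}0.png",cams.get_image(n))
E
```

```text
pics
{'clock': 0.0, 'qpos': array([ 1.20017613e+00,  1.16464218e-01,  1.44226081e+00,  2.03473484e-05,
        1.58400133e+00, -3.77860757e-02]), 'joint_vel': array([-1.33451960e-03, -5.18761680e-04,  2.92131018e-04,  8.03812628e-05,
       -1.36154863e-03, -5.75447640e-04]), 'effort': array([ 5.06317319e-04, -7.21274257e+01, -6.22605443e+01,  7.79141416e-02,
        2.38240074e-02, -3.05520950e-05]), 'eef_pos': array([220.45721718, 637.76657042, 217.92262804]), 'tool_rot': array([ 0.6972494 ,  0.11674108,  0.69742605, -0.11752315]), 'contact_force': array([ 0.64901806,  0.02248151, -0.44407028]), 'wrist_torque': array([-0.02253454, -0.00722898,  0.02665014]), 'opening': 1.0000490873029633}
scene {'fx': 484.04525330085227, 'fy': 484.04525330085227, 'cx': 315.3448493645859, 'cy': 238.65224318588366, 'pose': array([[-8.42321328e-01, -3.90447672e-01,  3.71544608e-01,
         1.05651296e+03],
       [ 5.38968338e-01, -6.06593208e-01,  5.84429475e-01,
         8.22135044e+02],
       [-2.81269190e-03,  6.92528191e-01,  7.21385329e-01,
         1.12226657e+03],
       [ 0.00000000e+00,  0
[... 288 characters left out ...]
26998305e-01, -5.88591329e-01,
        -8.76248773e+02],
       [ 2.23673612e-02,  7.56291362e-01,  6.53852489e-01,
         9.99589980e+02],
       [ 0.00000000e+00,  0.00000000e+00,  0.00000000e+00,
         1.00000000e+00]])}
wrist {'fx': 334.16230065310947, 'fy': 334.16230065310947, 'cx': 317.9495803609145, 'cy': 239.15792720810808, 'tool_from_camera': array([[ 3.75153513e-04,  3.01446674e-01, -9.53482964e-01,
        -1.65749338e+02],
       [ 9.99999197e-01, -1.26708331e-03, -7.13682197e-06,
         3.14132029e-01],
       [-1.21029372e-03, -9.53482196e-01, -3.01446907e-01,
        -8.42266911e+01],
       [ 0.00000000e+00,  0.00000000e+00,  0.00000000e+00,
         1.00000000e+00]])}
```

View pics/scene0.png

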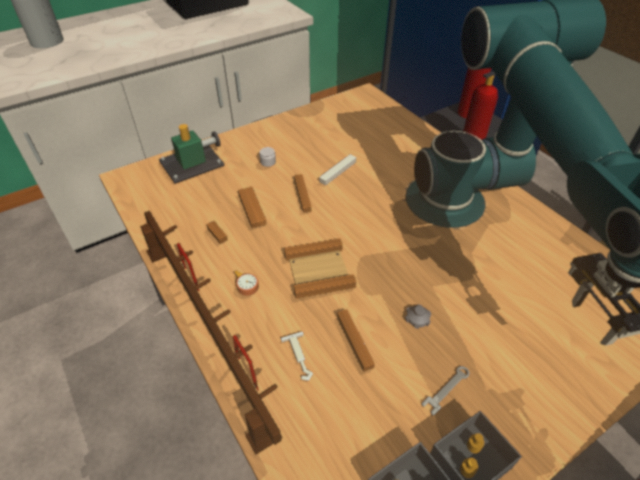

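View pics/side0.png

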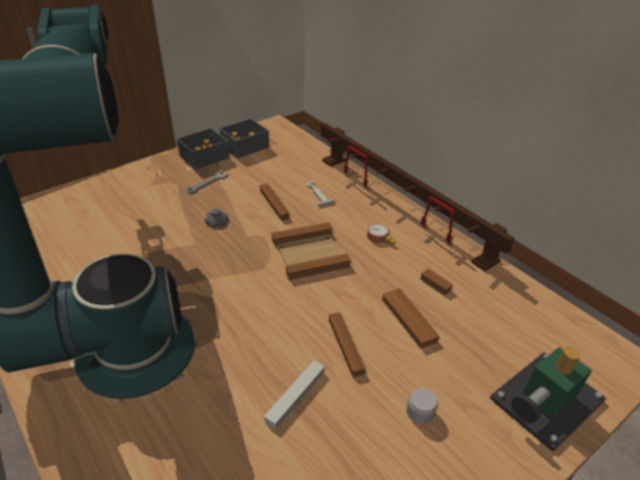

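View pics/wrist0.png

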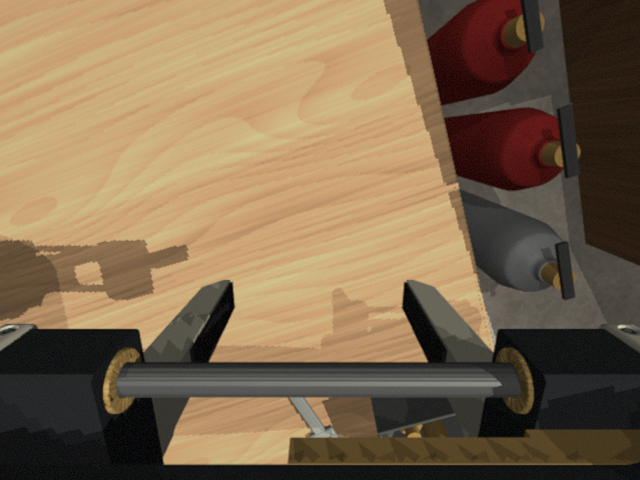

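The scene view shows three brown slats at about (302,193), (251,206) and (354,338). The offcut is at (217,231), the white lookalike at (338,170) and the crib foot at (320,268). Next I'll segment these and measure them.

```bash
cat > h.py <<'E'
import numpy as np,cv2
from scipy.spatial.transform import Rotation as R
from workcell import observe,cams
def T_tool(s):
    q=np.array(s["tool_rot"]);T=np.eye(4);T[:3,:3]=R.from_quat([q[1],q[2],q[3],q[0]]).as_matrix();T[:3,3]=s["eef_pos"];return T
def pose(n,s=None):
    i=cams.camera_info(n)
    return i,(i["pose"] if n!="wrist" else T_tool(s)@i["tool_from_camera"])
def ray(n,px,z,s=None):
    i,P=pose(n,s);px=np.atleast_2d(np.asarray(px,float))
    d=np.c_[(px[:,0]-i["cx"])/i["fx"],-(px[:,1]-i["cy"])/i["fy"],-np.ones(len(px))]@P[:3,:3].T
    o=P[:3,3];return o+d*((z-o[2])/d[:,2])[:,None]
def proj(n,X,s=None):
    i,P=pose(n,s);X=np.atleast_2d(np.asarray(X,float));c=(X-P[:3,3])@P[:3,:3]
    return np.c_[i["cx"]+i["fx"]*c[:,0]/-c[:,2],i["cy"]+i["fy"]*c[:,1]/c[:,2]]
E
python3 - <<'E'
from h import *
for n,roi in(("scene",(120,140,300,260)),("side",(200,160,290,230))):
    im=cv2.imread(f"pics/{n}0.png");hsv=cv2.cvtColor(im,cv2.COLOR_BGR2HSV)
    for p in ([(302,193),(251,206),(354,338),(320,247),(217,231),(318,268),(280,180)] if n=="scene" else [(346,343),(410,316),(274,202),(320,233),(437,280)]):print(n,p,hsv[p[1],p[0]])
    x,y,w,h=roi
    cv2.imwrite(f"pics/{n}c.png",cv2.resize(im[y:y+h,x:x+w],None,fx=2.6,fy=2.6,interpolation=cv2.INTER_CUBIC))
E
```

```text
scene (302, 193) [ 15 167 147]
scene (251, 206) [ 14 168 162]
scene (354, 338) [ 14 165 148]
scene (320, 247) [ 14 168 158]
scene (217, 231) [ 14 170 153]
scene (318, 268) [ 18 127 193]
scene (280, 180) [ 16 138 209]
side (346, 343) [ 13 148 122]
side (410, 316) [ 13 152 131]
side (274, 202) [ 14 151 123]
side (320, 233) [ 12 145  65]
side (437, 280) [ 13 149 118]
```

View pics/scenec.png

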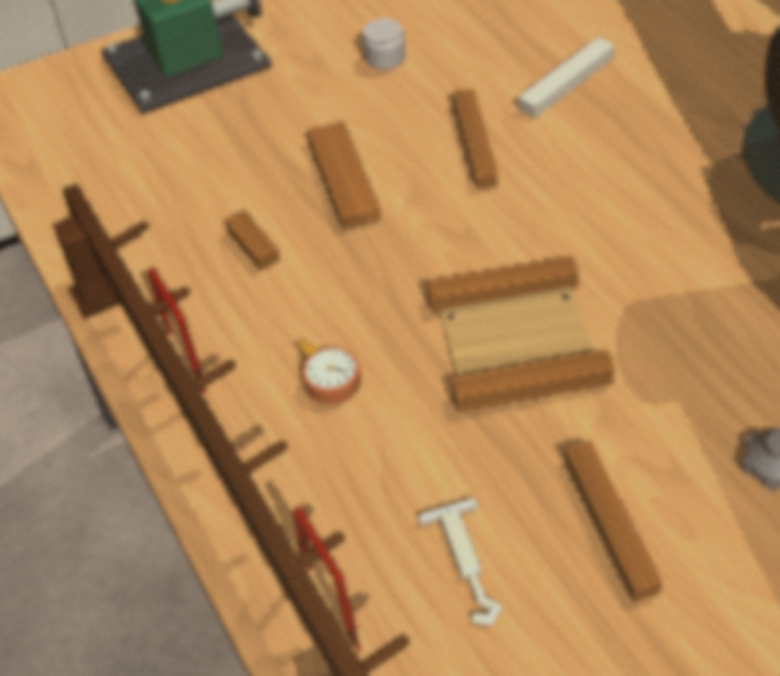

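View pics/sidec.png

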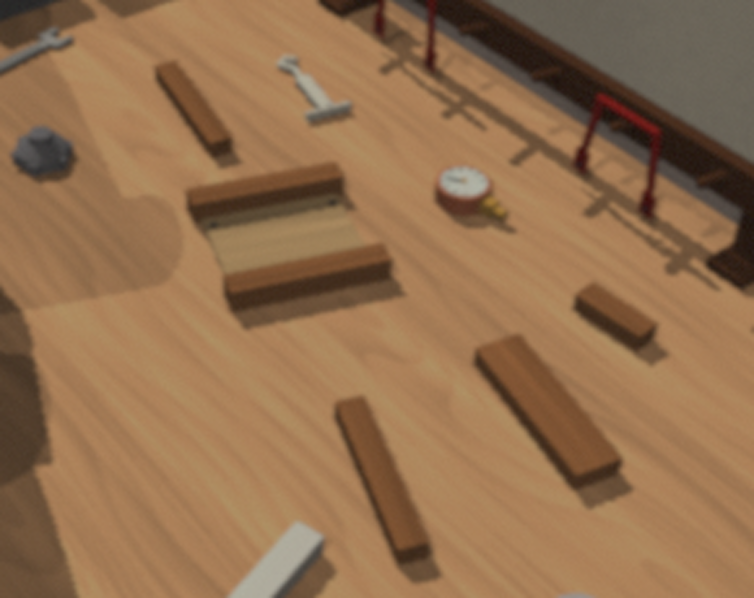

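Crops confirm it. Narrow slats are at scene (302,193) and (354,338), both brown with a narrow top. The wide slat is at (251,206) with twice the width. The white bar at (338,170) is the decoy, and the short one at (217,231) is the offcut.

```bash
python3 - <<'E'
from h import *
S={"scene":{"n1":(302,193),"n2":(354,338),"w":(251,206),"off":(217,231),"r1":(313,248),"r2":(325,286)},
"side":{"n1":(346,343),"n2":(274,202),"w":(410,316),"off":(437,281),"r1":(318,262),"r2":(303,233)}}
for n in S:
    im=cv2.imread(f"pics/{n}0.png");hsv=cv2.cvtColor(im,cv2.COLOR_BGR2HSV)
    thr=175 if n=="scene" else 150
    m=((hsv[...,0]<20)&(hsv[...,1]>(150 if n=='scene' else 130))&(hsv[...,2]<thr)).astype(np.uint8)
    k,l,st,c=cv2.connectedComponentsWithStats(m,connectivity=4)
    for nm,p in S[n].items():
        i=l[p[1],p[0]]
        if i==0: print(n,nm,"none",hsv[p[1],p[0]]);continue
        cn=max(cv2.findContours((l==i).astype(np.uint8),0,1)[0],key=cv2.contourArea)[:,0]
        z=15 if nm[0]=='r' else 12
        w=ray(n,cn,z)[:,:2].astype(np.float32)
        (c,(a,b),t)=cv2.minAreaRect(w)
        if a<b:a,b,t=b,a,t+90
        print(n,nm,st[i,4],np.round(c,1),round(a),round(b),"ang",round((t+90)%180-90,1))
s=observe();print(np.round(T_tool(s),3))
E
```

```text
scene n1 324 [ 402.1 -292.2] 199 31 ang 68.7
scene n2 755 [594.9 287.3] 191 34 ang 78.5
scene w 617 [ 584.8 -323.7] 203 53 ang 77.3
scene off 219 [ 735.9 -276. ] 102 33 ang -86.0
scene r1 645 [514.1 -44.1] 183 50 ang -18.5
scene r2 835 [564.7  99.3] 182 50 ang -19.4
side n1 922 [ 405.5 -290.2] 196 37 ang 68.0
side n2 424 [599.6 289.7] 210 40 ang 77.6
side w 1408 [ 589.1 -321.4] 196 65 ang 77.7
side off 410 [ 739.  -273.4] 93 52 ang -84.5
side r1 897 [520.  -42.3] 188 57 ang -19.1
side r2 715 [571.2 101.6] 189 62 ang -18.8
[[-0.00000e+00  3.27000e-01  9.45000e-01  2.20445e+02]
 [-1.00000e-03  9.45000e-01 -3.27000e-01  6.37821e+02]
 [-1.00000e+00 -1.00000e-03 -0.00000e+00  2.18101e+02]
 [ 0.00000e+00  0.00000e+00  0.00000e+00  1.00000e+00]]
```

Emit:
drive_tool([
  [[1,-3.1,-47.0,50.3,90],[1,-3.1,-47.0,50.3,90],[1,-3.1,-47.0,50.3,90],[1,-3.1,-47.0,50.3,90],[1,-3.1,-47.0,50.3,90],[1,-3.1,-47.0,50.3,90],[1,-3.1,-47.0,50.3,90],[1,-3.1,-47.0,50.3,90],[1,-3.1,-47.0,50.3,90],[1,-3.1,-47.0,50.3,90]],
])

```text
clock: 1.4
eef_pos: [512.9, 84.0, 246.9]
tool_rot: [0.41, 0.576, 0.41, -0.576]
contact_force: [0.8, 0.5, 0.3]
opening: 1.002
```

```bash
cat > look.py <<'E'
import sys
from h import *
s=observe();im=cams.get_image("wrist");n=sys.argv[1]
cv2.imwrite(f"pics/{n}.png",im)
import pickle;pickle.dump(s,open(f"pics/{n}.pkl","wb"))
T=T_tool(s);print(s["clock"],np.round(s["eef_pos"],1),"yang",np.degrees(np.arctan2(T[1,1],T[0,1])).round(2),"tilt",np.round(T[:3,0],4),"F",np.round(s["contact_force"],1),"op",s["opening"],"v",np.abs(s["joint_vel"]).max(),"q6",s["qpos"][5])
E
python3 look.py w1
```

```text
1.4 [512.9  84.  246.9] yang -19.14 tilt [ 4.e-04  1.e-04 -1.e+00] F [0.8 0.5 0.3] op 1.0019939312496982 v 0.9527882261973307 q6 0.4472798441829266
```

View pics/w1.png

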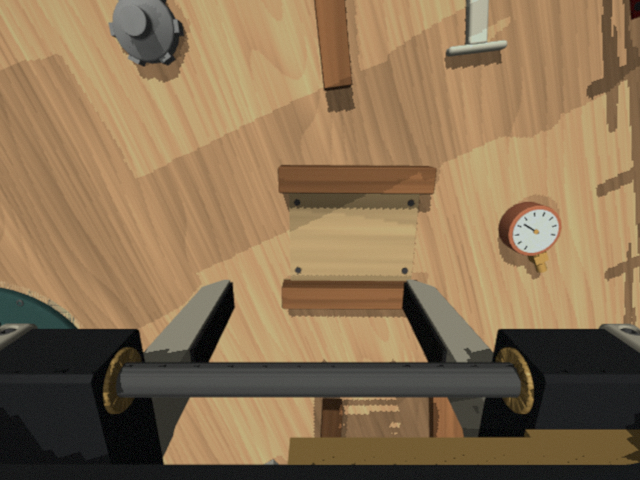

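Wrist view: the upper runner spans (279,166)–(435,190) and the lower one starts at (283,282), with its right end hidden by a finger. n2's near end is at (337,88). I'll fit the crib from this.

```bash
python3 - <<'E'
from h import *
import pickle
im=cv2.imread("pics/w1.png");c=im[150:325,260:450];cv2.imwrite("pics/w1c.png",cv2.resize(c,None,fx=4,fy=3.4,interpolation=cv2.INTER_NEAREST))
E
```

```text
(no output)
```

View pics/w1c.png

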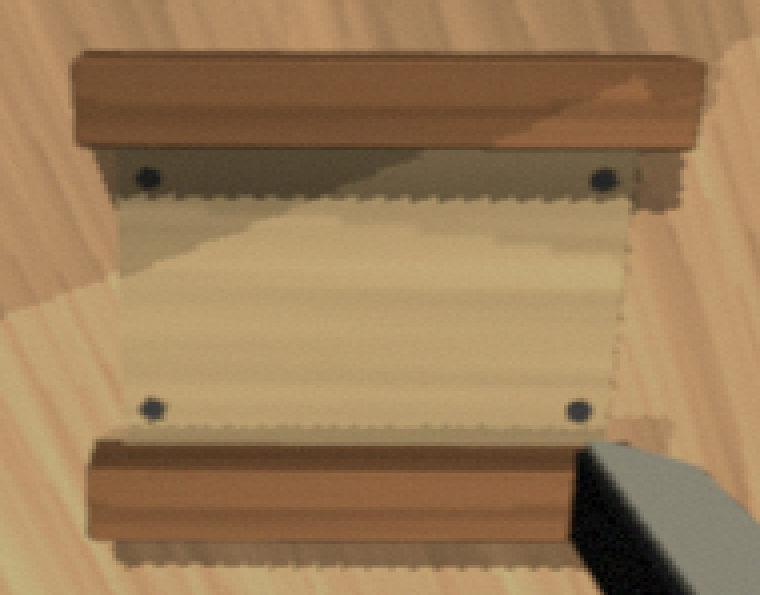

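```bash
python3 - <<'E'
from h import *
import pickle
s=pickle.load(open("pics/w1.pkl","rb"))
f=lambda x,y:(260+x/4-.4,150+y/3.4-.4)
a=np.radians(-19.2);U=np.array([[np.cos(a),np.sin(a)],[-np.sin(a),np.cos(a)]])
pts={"UL":(72,66),"UL2":(79,148),"UR":(708,66),"UR2":(696,148),"Utop":(200,61),"Utop2":(600,61),"Ubot":(200,148),"Ubot2":(600,148),"Ltop":(200,468),"Ltop2":(500,468),"LL":(88,500),"Lbot":(200,540),"Lbot2":(500,540)}
for k,p in pts.items():
    w=ray("wrist",f(*p),29,s)[0,:2];print(k,w.round(1),(U@w).round(1))
print(U@[542.5,28.6])
E
```

```text
UL [485.4 142.7] [411.5 294.4]
UL2 [477.5 116.5] [412.6 267. ]
UR [655.1  84. ] [591.1 294.8]
UR2 [645.7  58.3] [590.6 267.4]
Utop [520.1 132.4] [447.7 296.1]
Utop2 [626.7  95.5] [560.4 296.3]
Ubot [510.5 105. ] [447.5 267.1]
Ubot2 [619.5  67.3] [562.9 267.3]
Ltop [470.6  -7.5] [446.9 147.7]
Ltop2 [560.  -38.4] [541.5 147.9]
LL [432.5  -8.3] [411.1 134.4]
Lbot [460.6 -35.8] [446.7 117.7]
Lbot2 [552.  -67.4] [543.4 117.9]
[502.91859476 205.41932004]
```

Emit:
drive_tool([
  [[1,1,1.4,-21.9,-7],[1,1,1.4,-21.9,-7],[1,1,1.4,-21.9,-7],[1,1,1.4,-21.9,-7],[1,1,1.4,-21.9,-7],[1,1,1.4,-21.9,-7],[1,1,1.4,-21.9,-7],[1,1,1.4,-21.9,-7],[1,1,1.4,-21.9,-7],[1,1,1.4,-21.9,-7]],
])

```text
clock: 2.7
eef_pos: [597.2, 288.3, 236.9]
tool_rot: [0.445, 0.55, 0.445, -0.55]
contact_force: [-0.5, 0.4, 0.1]
opening: 1.002
```

```bash
python3 look.py w2
```

```text
2.7 [597.2 288.3 236.9] yang -12.08 tilt [ 2.e-04  1.e-04 -1.e+00] F [-0.5  0.4  0.1] op 1.0018936197556427 v 0.003234376464903834 q6 0.6221048575811204
```

View pics/w2.png

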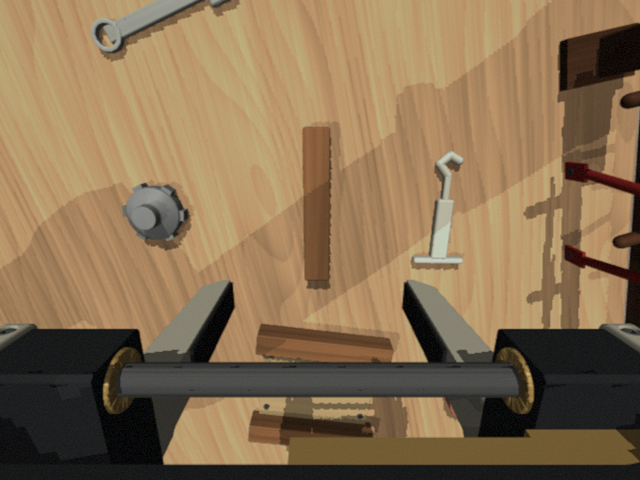

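n2 lies along the gripper's centre line at rows 126–281, cols 303–331. Next I'll fit it precisely.

```bash
cat > slat.py <<'E'
import sys,pickle
from h import *
# name, seed px, roi, ztop
n=sys.argv[1];sx,sy=map(int,sys.argv[2:4]);zt=float(sys.argv[4]);vmax=int(sys.argv[5]);L,W=180,float(sys.argv[6])
s=pickle.load(open(f"pics/{n}.pkl","rb"));im=cv2.imread(f"pics/{n}.png")
hsv=cv2.cvtColor(im,cv2.COLOR_BGR2HSV);print(hsv[sy,sx])
m=((hsv[...,0]<20)&(hsv[...,1]>130)&(hsv[...,2]<vmax)&(hsv[...,2]>60)).astype(np.uint8)
m=cv2.morphologyEx(m,cv2.MORPH_OPEN,np.ones((3,3)))
k,l,st,c=cv2.connectedComponentsWithStats(m,connectivity=4);i=l[sy,sx];print("bbox",st[i])
mm=(l==i).astype(np.uint8)
cn=max(cv2.findContours(mm,0,1)[0],key=cv2.contourArea)[:,0]
w=ray("wrist",cn,zt,s);T=T_tool(s)
t=(w-T[:3,3])@T[:3,:3]
(c,(a,b),ang)=cv2.minAreaRect(t[:,1:].astype(np.float32))
if a<b:a,b,ang=b,a,ang+90
ang=(ang%180)
print("tool y,z",np.round(c,1),"LxW",round(a,1),round(b,1),"turn needed(deg about tool x)",round(ang-90,2))
print("world",np.round(T[:3,3]+T[:3,1]*c[0]+T[:3,2]*c[1],1))
z=im[st[i,1]-8:st[i,1]+st[i,3]+8,st[i,0]-12:st[i,0]+st[i,2]+12].copy()
cc=cn-[st[i,0]-12,st[i,1]-8]
f=min(780/z.shape[1],580/z.shape[0]);z=cv2.resize(z,None,fx=f,fy=f,interpolation=cv2.INTER_NEAREST)
cv2.polylines(z,[((cc+.5)*f).astype(np.int32)],True,(0,255,0),1);cv2.imwrite(f"pics/{n}_fit.png",z)
E
python3 slat.py w2 316 200 24 150 30
```

```text
[ 13 139 114]
bbox [ 303  127   27  153 3821]
tool y,z [-1.7 -2.2] LxW 178.0 29.0 turn needed(deg about tool x) -0.03
world [596.  290.8 236.9]
```

View pics/w2_fit.png

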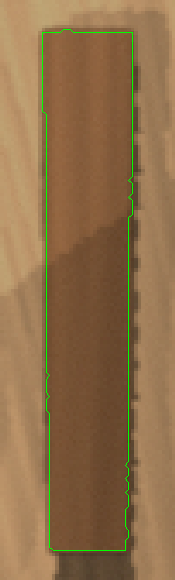

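Emit:
drive_tool([
  [[0.2,6,-0.2,-0.2,0],[0.0,12,-0.2,-0.2,0],[0.0,18,-0.2,-0.2,0],[0.0,21.5,-0.2,-0.2,0],[0.0,23.3,-0.2,-0.2,0],[0.0,23.3,-0.2,-0.2,0],[-1,23.3,-0.2,-0.2,0],[-1,23.3,-0.2,-0.2,0],[-1,23.3,-0.2,-0.2,0],[-1,23.3,-0.2,-0.2,0]],
], squeeze=30)

```text
clock: 4.0
eef_pos: [596.3, 291.1, 5.3]
tool_rot: [0.445, 0.55, 0.445, -0.549]
contact_force: [-1.2, -0.3, 7.7]
opening: 0.32
```

Emit:
drive_tool([
  [[-1,-4,0,0,0],[-1,-9,0.5,2,0],[-1,-9.5,7.5,27.5,7],[-1,-9.5,7.5,27.5,7],[-1,-9.5,7.5,27.5,7],[-1,-9.5,7.5,27.5,7],[-1,-9.5,7.5,27.5,7],[-1,-5,7.5,27.5,7],[-1,-5,7.5,27.5,7],[-1,-5,7.5,27.5,7]],
])

```text
clock: 5.25
eef_pos: [612.0, 6.8, 55.2]
tool_rot: [0.411, 0.576, 0.41, -0.576]
contact_force: [1.0, 0.1, -1.4]
opening: 0.322
```

```bash
python3 look.py w3
```

```text
5.25 [612.    6.8  55.2] yang -19.03 tilt [ 8.e-04  0.e+00 -1.e+00] F [ 1.   0.1 -1.4] op 0.32240403440903254 v 0.011844521478298082 q6 0.30149740226168026
```

View pics/w3.png

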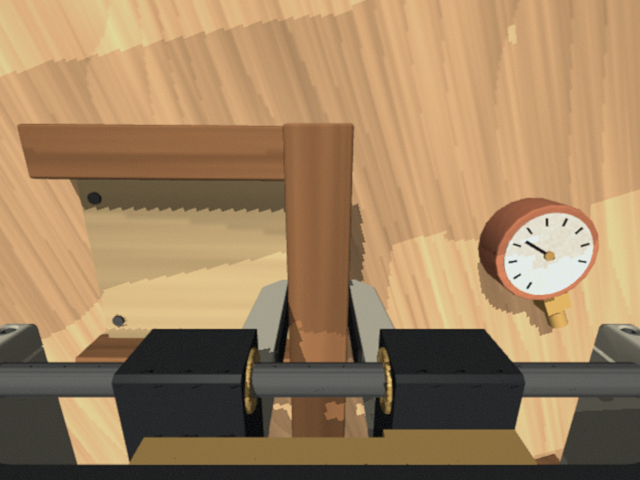

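The held slat's end is at (284–354, 123). The runner's outer edge is at row 124 and its left end at about (20,126).

```bash
python3 - <<'E'
from h import *
im=cv2.imread("pics/w3.png")
a=cv2.resize(im[110:190,10:90],None,fx=4.8,fy=7,interpolation=cv2.INTER_NEAREST)
b=cv2.resize(im[110:190,270:365],None,fx=4.2,fy=7,interpolation=cv2.INTER_NEAREST)
cv2.imwrite("pics/w3c.png",np.hstack([a,b]))
E
```

```text
(no output)
```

View pics/w3c.png

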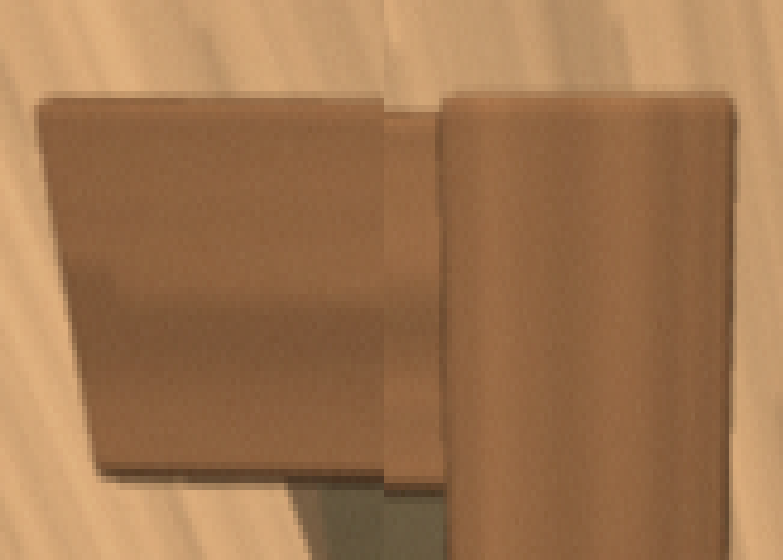

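```bash
python3 - <<'E'
from h import *
import pickle
s=pickle.load(open("pics/w3.pkl","rb"));T=T_tool(s)
def t(p,z): w=ray("wrist",np.array(p)-.5,z,s)[0];return ((w-T[:3,3])@T[:3,:3])[1:].round(1),w.round(1)
for k,p,z in [("runner end outer",(17.7,124.3),29),("end inner",(30.4,176.6),29),("outer edge L",(80,124.3),29),("outer R",(277,126),29),("inner L",(40,176.8),29),("inner R",(277,179.3),29),("slat L",(283.6,123.6),73),("slat R",(354.1,123.6),73),("slat sideR",(350.5,250),73),("slat sideL",(287.5,250),73)]:print(k,*t(p,z))
E
```

```text
runner end outer [-163.   -89.6] [487.1 144.7  29. ]
end inner [-163.4  -61.5] [477.6 118.2  29. ]
outer edge L [-129.2  -89.6] [519.1 133.7  29. ]
outer R [-22.2 -88.9] [619.9  98.1  29. ]
inner L [-158.   -61.4] [482.7 116.4  29. ]
inner R [-23.3 -60.1] [609.6  71.3  29. ]
slat L [-14.3 -88.9] [627.5  95.6  73. ]
slat R [ 15.2 -89. ] [655.4  86.   73. ]
slat sideR [ 15.4 -33. ] [637.3  33.   73. ]
slat sideL [-14.1 -32.9] [609.3  42.6  73. ]
```

Emit:
drive_tool([
  [[-1,0.8,0,0,0.3],[-1,1.4,0,0,0.3],[-1,1.7,0,0,0.3],[-1,1.9,0,0,0.3],[-1,2.0,0,0,0.3],[-1,2.0,0,0,0.3],[-1,2.0,0,0,0.3],[0.2,2.0,0,0,0.3],[0.2,2.0,0,0,0.3],[0.2,2.0,0,0,0.3]],
])

```text
clock: 6.55
eef_pos: [611.5, 6.2, 33.6]
tool_rot: [-0.409, -0.577, -0.409, 0.577]
contact_force: [-0.7, 0.8, 0.6]
opening: 0.578
```

```bash
python3 look.py w4
```

```text
6.55 [611.5   6.2  33.6] yang -19.37 tilt [-1.e-04 -0.e+00 -1.e+00] F [-0.7  0.8  0.6] op 0.5781870475660972 v 0.0016452515757582134 q6 0.3065236027607799
```

View pics/w4.png

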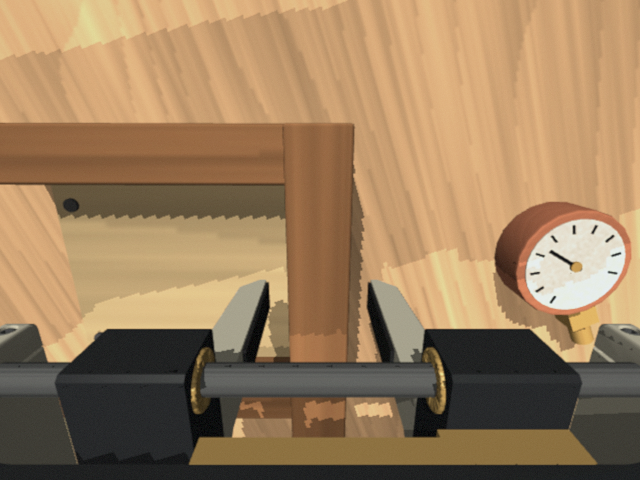

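The slat's end looks flush with the runner, with both at row 123. I'll lift and check from above.

Emit:
drive_tool([
  [[0.2,-6,0,0,0],[0.5,-12,0,0,0],[1,-18,-4,0,0],[1,-20,-6,3,0],[1,-20,-6,3,0],[1,-20,-6,3,0],[1,-20,-6,3,0],[1,-20,-6,3,0],[1,-20,-6,3,0],[1,-20,-6,3,0]],
])

```text
clock: 7.85
eef_pos: [545.1, -2.1, 233.5]
tool_rot: [-0.409, -0.577, -0.409, 0.577]
contact_force: [0.1, -0.8, -0.5]
opening: 0.999
```

```bash
python3 look.py w5;python3 - <<'E'
from h import *
im=cv2.imread("pics/w5.png");cv2.imwrite("pics/w5c.png",cv2.resize(im[60:320,200:480],None,fx=2.8,fy=2.3,interpolation=cv2.INTER_NEAREST))
E
```

```text
7.85 [545.1  -2.1 233.5] yang -19.36 tilt [-4.e-04  0.e+00 -1.e+00] F [ 0.1 -0.8 -0.5] op 0.9988725124948697 v 0.003381962824026468 q6 0.28725062975077614
```

View pics/w5c.png

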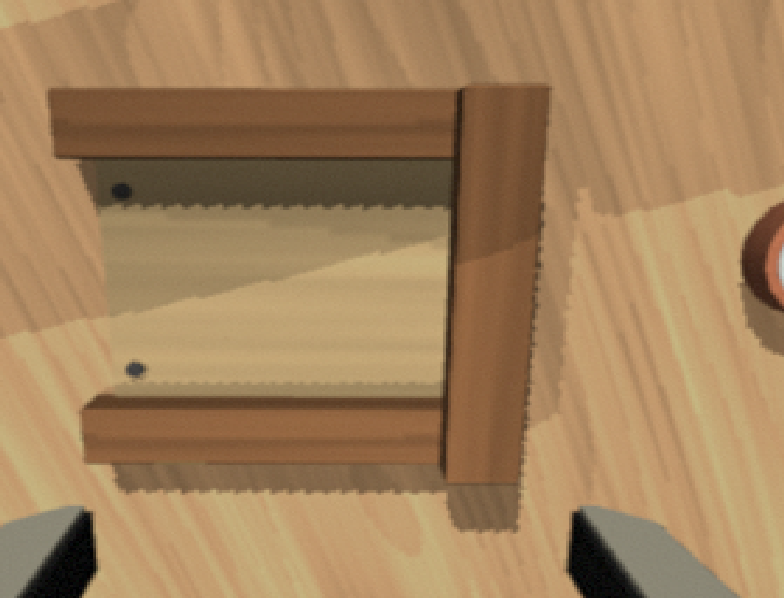

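```bash
python3 - <<'E'
from h import *
import pickle
s=pickle.load(open("pics/w5.pkl","rb"));T=T_tool(s)
def t(x,y,z): w=ray("wrist",(200+x/2.8-.5,60+y/2.3-.5),z,s)[0];return ((w-T[:3,3])@T[:3,:3])[1:].round(1)
print("runner left ends", t(49,92,28.5),t(55,150,28.5),t(82,435,28.5), "outer edge U",t(60,89,29),t(440,89,29),"L",t(100,463,29),t(430,463,29))
print("slat TL,TR,BR,BL",t(462,86,53),t(550,86,53),t(519,485,53),t(445,484,53))
E
```

```text
runner left ends [-103.6 -117.9] [-103.5  -93.3] [-104.4   44.4] outer edge U [ -99.3 -119.1] [  39.9 -119.2] L [-97.8  59.6] [42.1 59.3]
slat TL,TR,BR,BL [  44.8 -118.2] [  74.9 -118.2] [75.4 61.4] [45.7 60.9]
```

n2 is placed flush to about 1 mm. Now n1.

Emit:
drive_tool([
  [[1,0,-3.7,31.9,2],[1,0,-3.7,31.9,2],[1,0,-3.7,31.9,2],[1,0,-3.7,31.9,2],[1,0,-3.7,31.9,2],[1,0,-3.7,31.9,2],[1,0,-3.7,31.9,2],[1,0,-3.7,31.9,2],[1,0,-3.7,31.9,2],[1,0,-3.7,31.9,2]],
])

```text
clock: 9.15
eef_pos: [404.7, -290.2, 233.8]
tool_rot: [0.399, 0.584, 0.399, -0.584]
contact_force: [0.2, 0.4, 0.2]
opening: 0.997
```

```bash
python3 look.py w6; python3 slat.py w6 316 200 24 150 30
```

```text
9.15 [ 404.7 -290.2  233.8] yang -21.29 tilt [ 1.e-04 -0.e+00 -1.e+00] F [0.2 0.4 0.2] op 0.9973595823714411 v 0.005957129928613742 q6 -0.3017115429907723
[ 13 143 130]
bbox [ 302  129   28  154 3872]
tool y,z [-2.1  0. ] LxW 178.6 29.2 turn needed(deg about tool x) -0.12
world [ 402.7 -289.5  233.8]
```

View pics/w6.png

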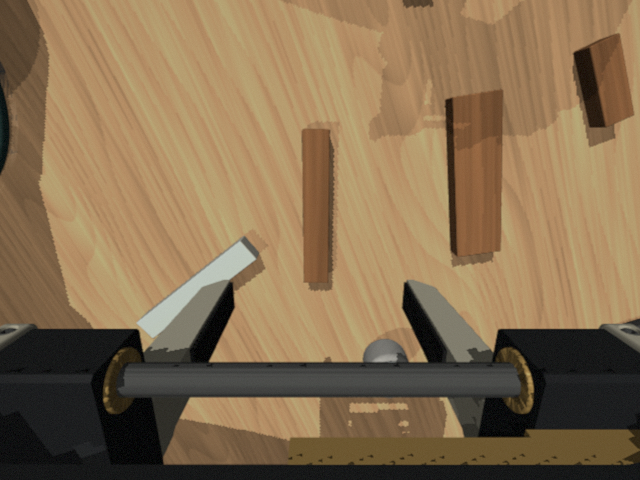

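View pics/w6_fit.png

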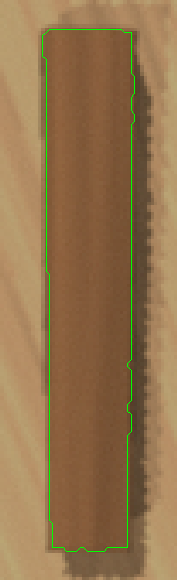

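The slat lies along the jaw axis at rows 129–283, cols 302–330. The white bar's corner at (258,250) clears a half-open finger.

Emit:
drive_tool([
  [[0.1,6,-0.2,0,0],[0.0,12,-0.2,0,0],[0.0,18,-0.2,0,0],[0.0,21.5,-0.2,0,0],[0.0,22.9,-0.2,0,0],[0.0,22.9,-0.2,0,0],[-1,22.9,-0.2,0,0],[-1,22.9,-0.2,0,0],[-1,22.9,-0.2,0,0],[-1,22.9,-0.2,0,0]],
])

```text
clock: 10.45
eef_pos: [403.0, -290.6, 6.1]
tool_rot: [0.399, 0.584, 0.398, -0.584]
contact_force: [-0.6, 0.6, 6.4]
opening: 0.323
```

Emit:
drive_tool([
  [[-1,-4,0,0,0],[-1,-9,-0.4,-2,0],[-1,-9.5,-6.2,-34.6,-2],[-1,-9.5,-6.2,-34.6,-2],[-1,-9.5,-6.2,-34.6,-2],[-1,-9.5,-6.2,-34.6,-2],[-1,-9.5,-6.2,-34.6,-2],[-1,-9.5,-6.2,-34.6,-2],[-1,-4.9,-6.2,-34.6,-2],[-1,-4.9,-6.2,-34.6,-2]],
])

```text
clock: 11.7
eef_pos: [469.1, 54.8, 51.6]
tool_rot: [-0.408, -0.575, -0.41, 0.578]
contact_force: [-0.5, 0.1, -0.2]
opening: 0.319
```

```bash
python3 look.py w7
```

```text
11.7 [469.1  54.8  51.6] yang -19.33 tilt [-4.6e-03 -3.0e-04 -1.0e+00] F [-0.5  0.1 -0.2] op 0.3190769051609592 v 0.058879054618724044 q6 0.39980186960845276
```

View pics/w7.png

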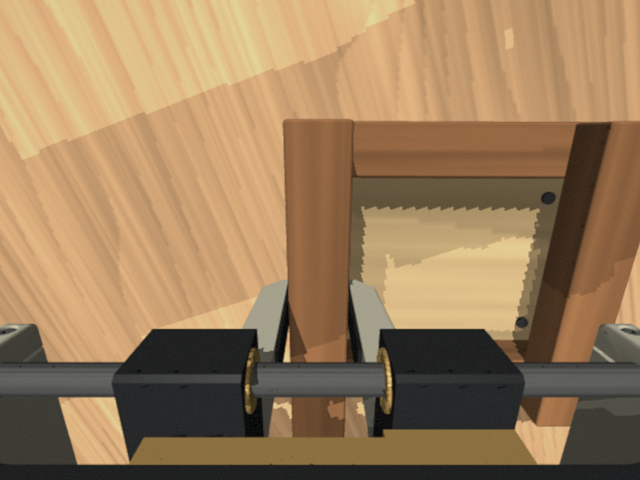

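```bash
python3 look.py w8;python3 look.py w8;python3 - <<'E'
from h import *
im=cv2.imread("pics/w8.png");a=cv2.resize(im[110:190,275:375],None,fx=4,fy=7,interpolation=cv2.INTER_NEAREST)
b=cv2.resize(im[110:190,555:640],None,fx=4.5,fy=7,interpolation=cv2.INTER_NEAREST);cv2.imwrite("pics/w8c.png",np.hstack([a,b]))
E
```

```text
11.75 [470.2  54.6  53.7] yang -19.36 tilt [-2.e-03 -2.e-04 -1.e+00] F [-0.3 -0.4  0.1] op 0.31786204501575727 v 0.03945289805557707 q6 0.3997254289077333
11.8 [470.9  54.5  54.9] yang -19.39 tilt [ 1.e-04 -0.e+00 -1.e+00] F [ 0.6 -0.5 -0.9] op 0.325372752659268 v 0.018351399956274442 q6 0.39976698248157483
```

View pics/w8c.png

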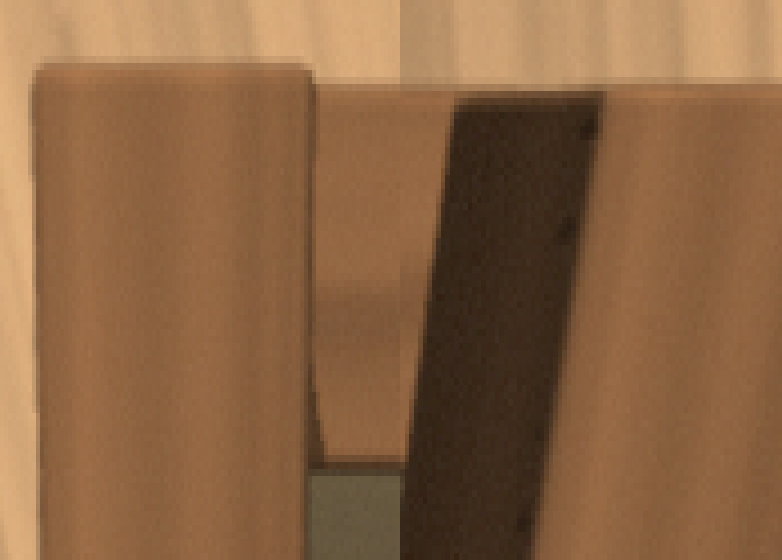

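```bash
python3 - <<'E'
from h import *
import pickle
s=pickle.load(open("pics/w8.pkl","rb"));T=T_tool(s)
def t(x,y,z): w=ray("wrist",(x-.5,y-.5),z,s)[0];return ((w-T[:3,3])@T[:3,:3])[1:].round(1)
B=lambda x:555+(x-400)/4.5
print("slat end",t(275+34/4,119.3,72),t(275+313/4,119.3,72))
print("runner outer",t(275+350/4,122.6,29),t(B(450),123,29),"inner",t(275+360/4,110+461/7,29))
print("n2 inner top edge", t(B(602),110+95/7,53),t(B(540),110+500/7,53),"foot",t(B(460),110+100/7,30),t(B(412),110+400/7,30), "n2 end",t(630,110+90/7,53))
E
```

```text
slat end [-14.3 -90.7] [ 14.9 -90.7]
runner outer [ 24.2 -90.7] [134.5 -90.6] inner [ 26.7 -62.2]
n2 inner top edge [133.7 -89.7] [133.8 -62.4] foot [135.1 -89.9] [134.3 -67.2] n2 end [147.9 -90. ]
```

The slat end lies in line with the runner's outer edge (both −90.7) and the spacing is within 1 mm. I'll set it down.

Emit:
drive_tool([
  [[-1,0.8,0,0,0],[-1,1.4,0,0,0],[-1,1.7,0,0,0],[-1,1.9,0,0,0],[-1,2.0,0,0,0],[-1,2.0,0,0,0],[-1,2.0,0,0,0],[0.2,2.0,0,0,0],[0.2,2.0,0,0,0],[0.2,2.0,0,0,0]],
])

```text
clock: 13.1
eef_pos: [470.7, 54.7, 33.6]
tool_rot: [-0.409, -0.577, -0.409, 0.577]
contact_force: [0.6, 0.4, -0.1]
opening: 0.576
```

Emit:
drive_tool([
  [[0.2,-6,0,0,0],[0.5,-12,0,0,0],[1,-18,4,0,0],[1,-20,7,3,0],[1,-20,7,3,0],[1,-20,7,3,0],[1,-20,7,3,0],[1,-20,7,3,0],[1,-20,7,3,0],[1,-20,7,3,0]],
])

```text
clock: 14.35
eef_pos: [526.7, 3.3, 233.7]
tool_rot: [0.409, 0.577, 0.409, -0.577]
contact_force: [0.2, 0.6, 0.6]
opening: 1.002
```

```bash
python3 look.py w9;python3 - <<'E'
from h import *
im=cv2.imread("pics/w9.png");cv2.imwrite("pics/w9c.png",cv2.resize(im[60:320,200:480],None,fx=2.8,fy=2.3,interpolation=cv2.INTER_NEAREST))
E
```

```text
14.35 [526.7   3.3 233.7] yang -19.35 tilt [ 0.  0. -1.] F [0.2 0.6 0.6] op 1.0020443203189877 v 0.0023510214175840897 q6 0.29566829263644784
```

View pics/w9c.png

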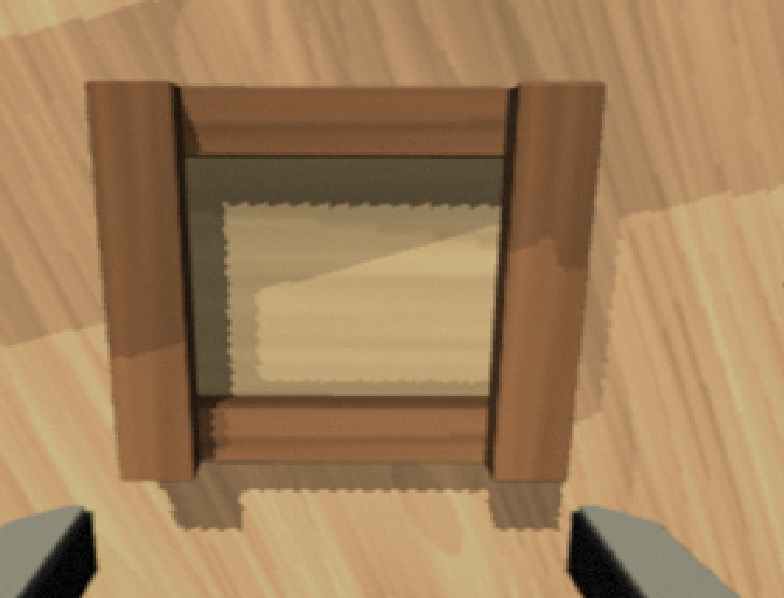

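Both end slats are parallel, with their ends level at crop rows ~82 and ~480. I'll measure them to set the wide slat's target.

```bash
python3 - <<'E'
from h import *
import pickle
s=pickle.load(open("pics/w9.pkl","rb"));T=T_tool(s)
def w(x,y,z): return ray("wrist",(200+x/2.8-.5,60+y/2.3-.5),z,s)[0]
def t(p): return ((p-T[:3,3])@T[:3,:3])[1:]
c=[w(87,82,53),w(606,82,53),w(567,480,53),w(121,480,53)]
print([t(p).round(1) for p in c]);m=np.mean(c,0);print("centre",m.round(1),t(m).round(1))
d=c[1]-c[0]+c[2]-c[3];print("ang",np.degrees(np.arctan2(d[1],d[0])))
print("runner edges",t(w(340,87,29)).round(1),t(w(340,463,29)).round(1))
E
```

```text
[array([ -83.4, -119.6]), array([  94. , -119.8]), array([94.4, 58.8]), array([-83.7,  59.1])]
centre [541.8  30.2  53. ] [  5.3 -30.3]
ang -19.279877483333465
runner edges [   3.2 -120. ] [ 3.9 59.5]
```

Emit:
drive_tool([
  [[1,0,16.5,28.7,-7],[1,0,16.5,28.7,-7],[1,0,16.5,28.7,-7],[1,0,16.5,28.7,-7],[1,0,16.5,28.7,-7],[1,0,16.5,28.7,-7],[1,0,16.5,28.7,-7],[1,0,16.5,28.7,-7],[1,0,16.5,28.7,-7],[1,0,16.5,28.7,-7]],
])

```text
clock: 15.65
eef_pos: [587.4, -321.4, 234.2]
tool_rot: [0.444, 0.551, 0.443, -0.551]
contact_force: [0.1, 0.4, -0.3]
opening: 0.998
```

```bash
python3 look.py w10; python3 slat.py w10 316 200 24 150 52
```

```text
15.65 [ 587.4 -321.4  234.2] yang -12.31 tilt [ 5.e-04 -2.e-04 -1.e+00] F [ 0.1  0.4 -0.3] op 0.9975410579226945 v 0.005283970998039496 q6 -0.32395656449140176
[ 13 144 150]
bbox [     0      0    640    480 297535]
tool y,z [  3.  105.8] LxW 976.3 625.8 turn needed(deg about tool x) 89.94
world [ 567.8 -425.4  234.2]
```

View pics/w10.png

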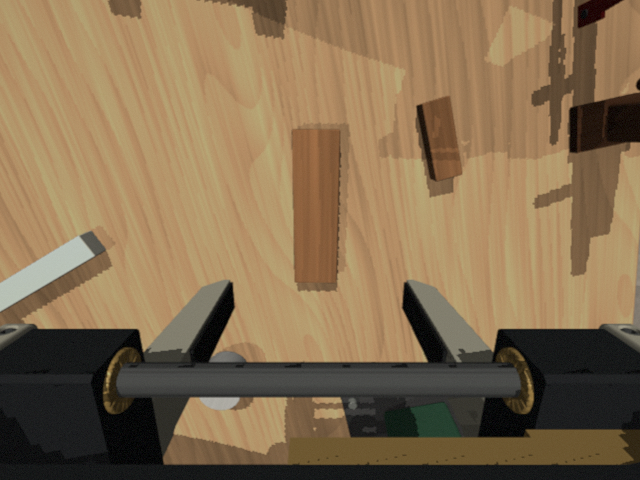

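View pics/w10_fit.png

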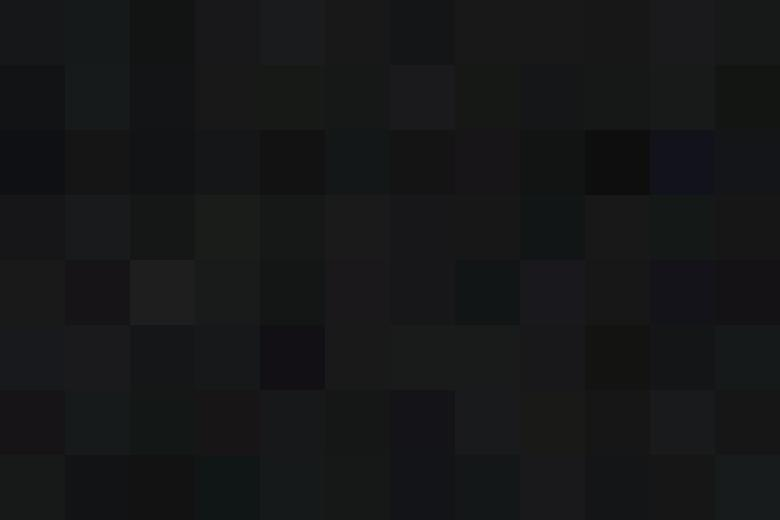

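The wide slat is at cols 293–341, rows 128–283, and the threshold was too low for its brighter lighting.

```bash
python3 slat.py w10 316 200 24 163 52
```

```text
[ 13 144 150]
bbox [ 292  129   48  154 6795]
tool y,z [-2.2  0.2] LxW 178.8 51.1 turn needed(deg about tool x) 0.12
world [ 585.2 -321.2  234.2]
```

View pics/w10_fit.png

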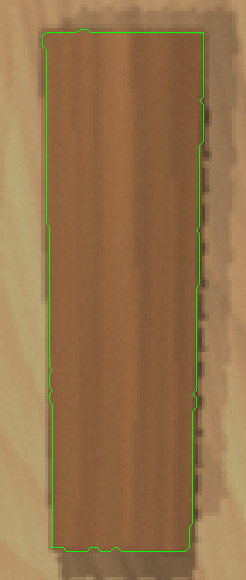

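Emit:
drive_tool([
  [[0.8,6,-0.2,0,0],[0.7,12,-0.2,0,0],[0.7,18,-0.2,0,0],[0.7,21.5,-0.2,0,0],[0.7,22.9,-0.2,0,0],[0.7,22.9,-0.2,0,0],[-1,22.9,-0.2,0,0],[-1,22.9,-0.2,0,0],[-1,22.9,-0.2,0,0],[-1,22.9,-0.2,0,0]],
])

```text
clock: 16.95
eef_pos: [585.6, -322.0, 5.5]
tool_rot: [0.444, 0.551, 0.443, -0.551]
contact_force: [-2.2, 1.2, 6.2]
opening: 0.558
```

Emit:
drive_tool([
  [[-1,-5,0,0,0],[-1,-10,-0.6,-2,-8],[-1,-12,-11.7,-33.5,-83],[-1,-12,-11.7,-33.5,-83],[-1,-12,-11.7,-33.5,-83],[-1,-12,-11.7,-33.5,-83],[-1,-12,-11.7,-33.5,-83],[-1,-12,-11.7,-33.5,-83],[-1,-12,-11.7,-33.5,-83],[-1,-12,-11.7,-33.5,-83]],
])

```text
clock: 18.2
eef_pos: [542.7, 30.7, 124.7]
tool_rot: [0.697, 0.119, 0.697, -0.119]
contact_force: [-0.1, -0.1, -1.3]
opening: 0.552
```

```bash
python3 look.py w11
```

```text
18.2 [542.7  30.7 124.7] yang 70.61 tilt [-1.e-04 -0.e+00 -1.e+00] F [-0.1 -0.1 -1.3] op 0.5524631733214694 v 0.11313769004326671 q6 -1.2227951552180858
```

View pics/w11.png

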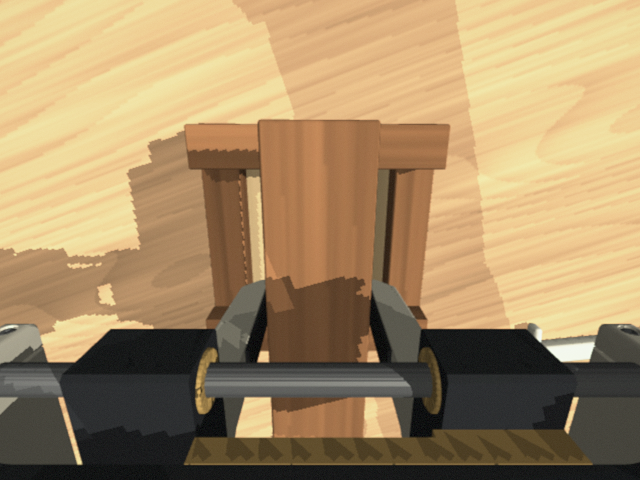

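The wide slat is centred over the crib, at cols 259–380 against the end slat's 186–448. I'll lower it to just above and measure.

Emit:
drive_tool([
  [[-1,2,0,0,0],[-1,4,0,0,0],[-1,5,0,0,0],[-1,5,0,0,0],[-1,5,0,0,0],[-1,5,0,0,0],[-1,5,0,0,0],[-1,5,0,0,0],[-1,5,0,0,0],[-1,5,0,0,0]],
])

```text
clock: 19.5
eef_pos: [542.8, 30.4, 74.8]
tool_rot: [0.697, 0.119, 0.697, -0.119]
contact_force: [-0.2, -0.1, -1.3]
opening: 0.553
```

```bash
python3 look.py w12;python3 - <<'E'
from h import *
im=cv2.imread("pics/w12.png");cv2.imwrite("pics/w12c.png",cv2.resize(im[100:200,150:490],None,fx=2.3,fy=5.5,interpolation=cv2.INTER_NEAREST))
E
```

```text
19.5 [542.8  30.4  74.8] yang 70.63 tilt [-0. -0. -1.] F [-0.2 -0.1 -1.3] op 0.5533031707831968 v 0.0023539041678814357 q6 -1.22375670063904
```

View pics/w12c.png

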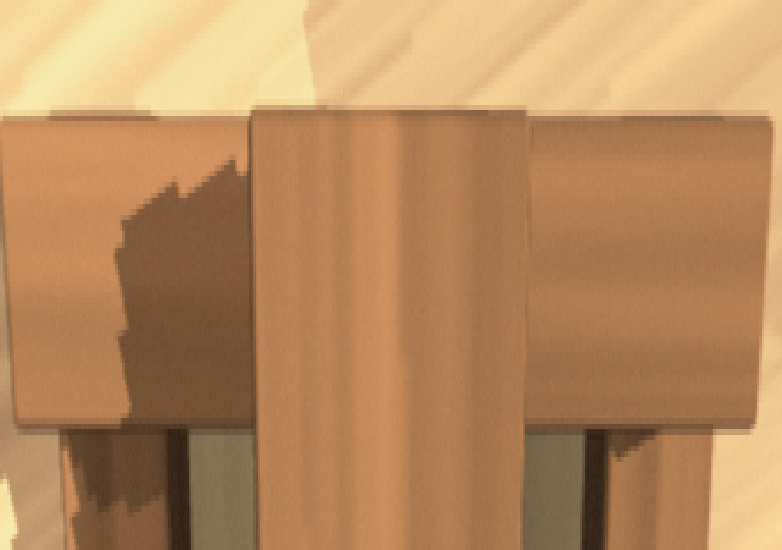

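```bash
python3 - <<'E'
from h import *
import pickle
s=pickle.load(open("pics/w12.pkl","rb"));T=T_tool(s)
def t(x,y,z): w=ray("wrist",(150+x/2.3-.5,100+y/5.5-.5),z,s)[0];return ((w-T[:3,3])@T[:3,:3])[1:].round(1)
print("wide end",t(252,109,93),t(526,109,93)," n1 outer edge",t(200,118,53),t(580,118,53),t(740,119,53),"inner",t(200,425,53),t(600,425,53))
print("n1 ends",t(1,118,52.5),t(16,420,52.5),t(772,119,52.5),t(754,425,52.5)); print("runner end",t(100,110,29),t(670,113,29))
E
```

```text
wide end [-24.2 -89.8] [ 25.3 -89.9]  n1 outer edge [-42.9 -90.5] [ 44.6 -90.6] [ 81.4 -90.6] inner [-45.  -61.2] [ 51.6 -61.4]
n1 ends [-89.  -90.5] [-89.7 -61.6] [ 89.  -90.6] [ 89.1 -61.4]
runner end [-74.3 -92.1] [ 73.5 -92. ]
```

Emit:
drive_tool([
  [[-1,0.5,-0.05,-0.1,0],[-1,1.0,-0.05,-0.1,0],[-1,1.3,-0.05,-0.1,0],[-1,1.5,-0.05,-0.1,0],[-1,1.6,-0.05,-0.1,0],[-1,1.6,-0.05,-0.1,0],[-1,1.6,-0.05,-0.1,0],[0.6,1.6,-0.05,-0.1,0],[0.6,1.6,-0.05,-0.1,0],[0.6,1.6,-0.05,-0.1,0]],
])

```text
clock: 20.8
eef_pos: [541.7, 30.3, 58.7]
tool_rot: [0.697, 0.119, 0.697, -0.119]
contact_force: [-0.4, -0.1, 0.4]
opening: 0.79
```

Emit:
drive_tool([
  [[0.6,-4,0,0,0],[0.8,-10,0,0,0],[1,-16,0,0,0],[1,-20,0,3,0],[1,-20,0,3,0],[1,-20,0,3,0],[1,-20,0,3,0],[1,-20,0,3,0],[1,-20,0,3,0],[1,-20,0,3,0]],
])

```text
clock: 22.05
eef_pos: [569.9, 20.4, 258.7]
tool_rot: [0.697, 0.119, 0.697, -0.119]
contact_force: [-0.1, -0.9, 0.5]
opening: 0.996
```

```bash
python3 look.py w13;python3 - <<'E'
from h import *
im=cv2.imread("pics/w13.png");cv2.imwrite("pics/w13c.png",cv2.resize(im[60:320,180:460],None,fx=2.8,fy=2.3,interpolation=cv2.INTER_NEAREST))
for n in("scene","side"):cv2.imwrite(f"pics/{n}1.png",cams.get_image(n))
a=cv2.imread("pics/scene1.png")[140:400,120:500];b=cv2.imread("pics/side1.png")[120:380,160:540]
cv2.imwrite("pics/end.png",np.hstack([a,b]))
E
```

```text
22.05 [569.9  20.4 258.7] yang 70.64 tilt [-1.e-04 -0.e+00 -1.e+00] F [-0.1 -0.9  0.5] op 0.9964074203977484 v 0.0029706558592580345 q6 -1.2418684574201813
```

View pics/w13c.png

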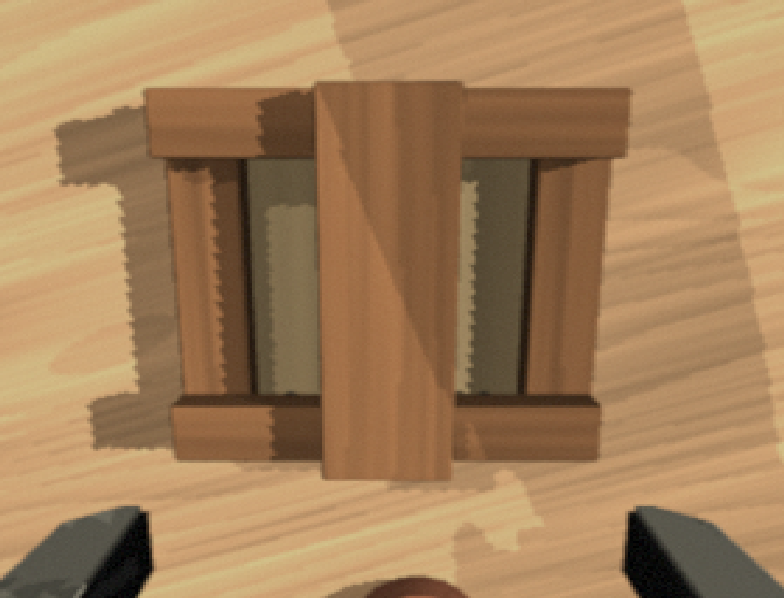

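View pics/end.png

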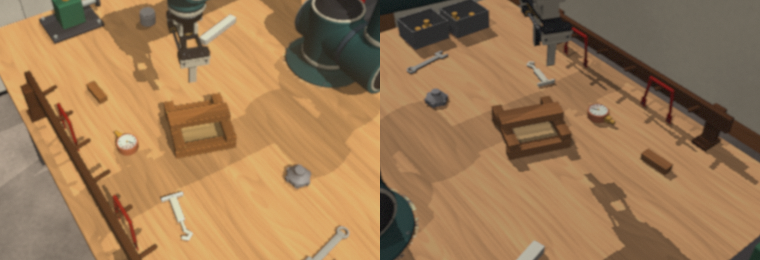

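```bash
python3 - <<'E'
from h import *
import pickle
s=pickle.load(open("pics/w13.pkl","rb"));T=T_tool(s)
def t(x,y,z): w=ray("wrist",(180+x/2.8-.5,60+y/2.3-.5),z,s)[0];return ((w-T[:3,3])@T[:3,:3])[1:].round(1)
print("wide",[t(*p,77) for p in((314,82),(463,82),(452,480),(322,480))])
print("n1",[t(*p,53) for p in((145,89),(630,89),(627,157),(150,157))])
print("n2",[t(*p,53) for p in((598,461),(174,461),(175,405),(598,405))])
E
```

```text
wide [array([ -25.1, -119.3]), array([  26. , -119.4]), array([26.1, 59.7]), array([-25.9,  59.8])]
n1 [array([ -89. , -118.8]), array([  89.1, -119. ]), array([ 90.3, -90.1]), array([-89.4, -89.9])]
n2 [array([89.7, 59. ]), array([-90.4,  59.2]), array([-87.9,  29. ]), array([87.6, 28.7])]
```

```bash
python3 -c "
from workcell import hand_in
print(hand_in())"
```

```text
the job is handed in; nothing more can be done
None
```

The crib is finished and handed in at about 22 s. I laid the two brown narrow slats across the runner ends, then the wide slat along the middle on top. Each was set down with light contact and released, and the arm finished clear above the crib.

- **Wide slat:** the last wrist picture put it centred to about 0.5 mm, with its ends within 1 mm of the narrow slats' outer edges.
- **Narrow slats:** their ends came out level with each other to about 1 mm.
- **Disagreement:** one close view suggested the near narrow slat sits about 1.5 mm inside the runner ends. The earlier view had suggested about 1 mm for the far one. I left both, as this is near the 2 mm camera calibration limit.
- **Bystanders:** I didn't touch the offcut, the white bar or anything else. The final scene and side pictures show the ones in view apparently where they were; I checked this by eye, not by measuring.

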